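# Square and press a pack of melamine plates in the lever press

### The job

Tap the three loose melamine plates on the press bed along until all their ends are flush against the press's end stop. Then pull the sprung lever down to its bottom stop so the foot presses the pack, hold it there for about a second, and ease the lever slowly all the way back up, keeping hold of its spring force the whole way so that it never snaps back. Leave the plates flush in the press and do not disturb the other things on the shelf.

Things in the scene. Friction and masses are not known exactly. Their poses are not given: they have to be found in the camera images.
- press: fixed grey bench lever press. Origin on the shelf straight below its foot; x away from its front, y left, z up. In its frame (mm): bed x -70..110, y -65..90, top z 40; column x 55..100, y -30..30; head x -35..100, y -30..30, z 135..220; lever on the right (-y) side. The stack lies on the bed along y and sticks out over the bed's left (+y) end
- end_stop (a point): bottom centre of the end stop's face, at the right (-y) end of the bed: press frame (0, -50, 40) mm; the stop is 90 mm wide and 34 mm high. Two guide rails run along y from it for 80 mm, inner faces at x = -37 and +37 mm, 20 mm high: they keep the plates straight
- lever (a joint): angle of the press lever, rad: 0 = up at rest, grows as it is pulled down, 0.96 = bottom stop. A spring drives it back to 0 and it snaps up when let go; it takes about 4 N at the grip at the top, 14 N at the bottom. It drives the foot down, 40 mm over the full stroke
- lever_grip (a point): middle of the lever's round black grip bar (24 mm diameter, 115 mm long, along the press's y axis). Moves on a circle of 150 mm radius about lever_pivot in the press's x-z plane: at rest 123 mm in front of and 86 mm above the pivot; at the bottom stop 141 mm in front of and 51 mm below it
- lever_pivot (a point): point on the lever's hinge axis (which lies along the press's y axis), in the plane of lever_grip: press frame (0, -110, 180) mm
- foot: round black rubber foot under the head, 44 mm diameter, on a spring that gives up to 8 mm; origin at the centre of its underside, 36 mm above the stack when the lever is up. It meets the stack at about 0.86 rad of lever travel
- plate_low: bottom one of the three loose wood-grain melamine plates lying on one another on the press bed, each 70 (x) x 160 (y) x 8 mm, 120 g; origin at the centre of its underside, axes nearly those of the press. With its end against the end stop its origin is at y = +30 mm in the press frame (its left end then at y = +110 mm, 20 mm beyond the bed)
- plate_mid: middle one of the three loose wood-grain melamine plates lying on one another on the press bed, each 70 (x) x 160 (y) x 8 mm, 120 g; origin at the centre of its underside, axes nearly those of the press. With its end against the end stop its origin is at y = +30 mm in the press frame (its left end then at y = +110 mm, 20 mm beyond the bed)
- plate_top: top one of the three loose wood-grain melamine plates lying on one another on the press bed, each 70 (x) x 160 (y) x 8 mm, 120 g; origin at the centre of its underside, axes nearly those of the press. With its end against the end stop its origin is at y = +30 mm in the press frame (its left end then at y = +110 mm, 20 mm beyond the bed)
- scraper: yellow plastic scraper, 180 mm long, 60 mm wide blade, lying in front of the press; not part of the job
- opener: small steel cartridge opener, flat, 110 mm long, lying right of the press; not part of the job
- nozzle_caps: set of three clear plastic nozzle caps standing on a white 110 x 45 mm strip, 67 mm tall, left of the press; not part of the job
- cartridge: white sealant cartridge standing upright, 50 mm diameter, 200 mm tall; not part of the job
- cleaner: capped bottle of cleaner, 64 mm diameter, 180 mm tall; not part of the job
- carton: cardboard carton 160 x 100 x 90 mm; not part of the job
- tape_roll: roll of brown packing tape lying flat, 100 mm outside diameter, 48 mm high; not part of the job

How it is judged (in metres and radians):
On the way, in this order (a step that is already met when the one before it is completed fails the run):
1. all three plates are flush against the end stop (within 3 mm) (y of plate_low in the frame of press between 0.027 and 0.033 m and y of plate_mid in the frame of press between 0.027 and 0.033 m and y of plate_top in the frame of press between 0.027 and 0.033 m), for 0.2 s.
2. the lever is down at its bottom stop (over 0.90 rad) for half a second with the foot pressing the top plate (over 4 N), the plates still flush (all of step 1 and value of joint lever above 0.9 rad and contact force between foot and plate_top above 4 N), for 0.5 s.
At the end, for the whole second after the job is handed in: The lever is fully up (under 0.04 rad) and still, and the three plates lie at rest one on another on the press bed, each with its end within 3 mm of the end stop (all of step 1 and z of plate_top in the frame of press above 0.053 m and value of joint lever below 0.04 rad and velocity of joint lever between -0.1 and 0.1 rad/s and linear speed of each of plate_low, plate_mid, plate_top below 0.02 m/s); the robot touches nothing.
It fails at once if the lever flies back (returns faster than 1.2 rad/s; the whole stroke is 0.96 rad) (velocity of joint lever below -1.2 rad/s).
It fails at once if one of the other things on the shelf is moved more than 30 mm (distance of any of scraper, opener, nozzle_caps, cartridge, cleaner, carton, tape_roll from where it was at the start of the episode above 0.03 m).
It also fails if it takes over 59 s, if anything falls off the work surface, if the arm or the gripper's body presses on something with over 40 N, if the wrist force passes 120 N, or if a joint passes its speed limit or range.

### The arm

A 6-joint arm with a two-finger parallel gripper is mounted at the origin on the work surface. World frame = base frame: x ahead of the robot, y to its left, z up, the work surface at z = 0. Lengths are in m, angles in degrees, forces in N, time in s.
With the tool pointing down it reaches from about 0.3 to 0.75 m from the base axis. Payload 8.5 kg.
Tool frame: the origin (TCP) lies midway between the tips of the shut fingers; the grasp point (between the pads) lies 19 mm behind it; z points along the fingers, y is the line along which they close (so a half turn about z gives the same grasp; the last joint's range is limited). The gripper opens to 85 mm and grips with 20 to 120 N. Pads are 22 mm wide; open, the fingers measure 114 mm over their backs; the gripper's body (76 mm by 85 mm) begins 54 mm behind the grasp point. The pads swing forward as they close: fully open they stand 13 mm farther back than shut.
Start: joints at [-88.998, 21.807, 74.336, -0, 83.858, -12.336], TCP at [0.127, -0.535, 0.231] pointing down, gripper open.
Joint ranges: [-178.18, 178.18], [-50.72, 133.34], [12.68, 142.11], [-81.47, 261.47], [9.98, 163.14], [-165.26, 165.26]. Speed limits (degrees/s): [136.94, 136.94, 180, 180, 180, 180].

### API

Orientations are given as a 3x3 rotation matrix whose columns are the frame's x, y, z axes.
In Python, from rig import env gives the robot as it stands. The module is installed in compiled form; this text tells all that it offers.
- The arm moves only by the tool jog_arm, never from a script. Its argument "targets" is a list of rows, each a list of 6 numbers: the shift along the tool's x, y, z in cm, then the turn, a rotation vector about the tool's x, y, z in degrees. A call has 1 to 8 rows; each row is the pose to reach, as a shift and turn from the pose commanded when the call began, along the tool's axes at that moment; what a row does not reach only later rows make up. A row lasts 1/12 s, in which the tool goes at most 41.7 mm and 7.16 degrees, less where a joint would pass 70% of its speed; a pose out of reach is approached as far as the arm can. A call with a gripper value outside its range is refused whole. "hand" is the opening, from 0 (shut) to 1 (fully open), set as the call begins (left out, the last holds). The fingers move at their own pace and stop on an object; "newtons" is the grip in N (left out, the last holds). Time passes only in rows, so rows that repeat a pose let the fingers close. It gives the time, the measured TCP pose, the force, the opening and the grip force at its end, in the units of the state.
- env.observe(): the state, without advancing time (a new reading comes with each control period).
- env.get_image(name): name is "scene" or "top"; returns a dict with "frame" (480x640x3 uint8, red, green, blue), "depth" (480x640 float32, m along the optical axis (not along the pixel's ray), 0 where there is no reading), "fovy" (degrees; the focal length in pixels is half the picture's height over the tangent of half this angle, whatever the lens; pixels are square), "cx", "cy" (the principal point, pixels), "cam_to_world" (4x4, takes a point from camera to world coordinates). Camera axes: x right, y down, z forward; pixel columns grow to the right and rows downward; lengths in m; the calibration is good to about 2 mm. A picture is of the moment at which its call begins.
- env.close_job(): hands the job in; it is judged then, once.
Trained networks look in the newest picture that a camera, given by its name, has taken for a name from the list of things; names that differ only in an ending like _2 or _b are one class to them, and where a whole thing is asked for, a point or a joint stands for the part that bears it (a point fixed in the world has none). Each returns a list of dicts, best first, with "score" (0 to 1); they miss things now and then, are a little off and sometimes report something else, mostly with a low value. They report only what shows in the picture. A call takes as long as a camera call.
- env.regions_of(camera, target): "pixels" (480x640 bool, what is visible of it) and "point" ([row, column] in pixels, amid what is visible of it).
The state is a dict: "time_s": time; "q": joint angles; "qvel": joint speeds; "joint_efforts": joint torques, N m; "position": TCP position; "tool_rot": TCP orientation; "ft_force": force on the tool from outside, world axes, zero at the start; "wrist_torque": the same for the moment, N m; "grip_width": finger opening in m; "gripper_force": force on a finger pad.
Only numpy, scipy, OpenCV 4.12 (cv2) and the standard library are available. Lean on these libraries where they do the work, as an engineer would, in place of code of your own. Each camera call takes 0.05 s, during which the arm holds its last target. There are 200 camera calls.

## Working session

There is one attempt and no reset: what is moved stays moved. The work goes in short steps, Python scripts to look and compute and a tool call to move; the robot and the scene stay as the last step left them, time stands still between calls to the robot, and variables do not carry over. Pictures are saved under pics/ and viewed, at most 10 in all, crops included, and the job is handed in when it is done.

Besides the shell and the picture viewer there is one more tool, called after "Request:" as name(argument=value, ...) on one line, values as JSON. jog_arm: Moves the arm, as the interface text tells. Its arguments: {"type":"object","properties":{"targets":{"type":"array","items":{"type":"array","items":{"type":"number"}}},"hand":{"type":"number"},"newtons":{"type":"number"}},"required":["targets"]}

```bash
mkdir -p pics
cat > h.py <<'E'
import numpy as np,cv2
from rig import env
def cloud(im):
    f=240/np.tan(np.radians(im["fovy"])/2);d=im["depth"]
    v,u=np.mgrid[:480,:640]
    P=np.stack([(u-im["cx"])/f*d,(v-im["cy"])/f*d,d,np.ones_like(d)],-1)@np.array(im["cam_to_world"]).T
    P=P[...,:3];P[d==0]=np.nan
    return P
def snap(n,fn=None):
    im=env.get_image(n)
    if fn: cv2.imwrite("pics/"+fn,im["frame"][...,::-1])
    return im,cloud(im)
E
python3 - <<'E'
from h import *
for n in("scene","top"):
    im,P=snap(n,n+"0.png"); np.save(n+"0.npy",P)
    for t in["press","plate_top","plate_mid","plate_low","lever_grip","end_stop","foot","scraper","opener","nozzle_caps","cartridge","cleaner","carton","tape_roll"]:
        r=env.regions_of(n,t)
        for k in r[:2]:
            Q=P[k["pixels"]]; print(n,t,round(k["score"],2),np.round(k["point"]),k["pixels"].sum(),np.nanmedian(Q,0).round(3),np.nanpercentile(Q,[2,98],axis=0).round(3).tolist())
o=env.observe();print(o["time_s"],o["position"],o["tool_rot"])
E
```

```text
scene press 0.9 [297. 356.] 7385 [ 0.669 -0.021  0.159] [[0.527, -0.172, 0.01], [0.734, 0.083, 0.276]]
scene plate_top 0.75 [309. 347.] 558 [ 0.63  -0.015  0.063] [[0.591, -0.039, 0.055], [0.661, 0.019, 0.068]]
scene plate_mid 0.42 [316. 336.] 64 [ 0.626 -0.035  0.053] [[0.6, -0.044, 0.047], [0.66, -0.027, 0.058]]
scene plate_low 0.44 [248. 419.] 843 [0.589 0.27  0.016] [[0.533, 0.247, -0.002], [0.637, 0.308, 0.065]]
scene lever_grip 0.89 [251. 294.] 1358 [ 0.544 -0.084  0.255] [[0.32, -0.192, -0.0], [0.651, 0.052, 0.278]]
scene end_stop 0.97 [294. 356.] 7778 [ 0.666 -0.021  0.154] [[0.519, -0.173, 0.002], [0.734, 0.086, 0.276]]
scene end_stop 0.75 [317. 343.] 37 [ 0.637 -0.034  0.054] [[0.614, -0.039, 0.047], [0.66, -0.028, 0.059]]
scene foot 0.5 [297. 344.] 90 [ 0.632 -0.02   0.109] [[0.616, -0.026, 0.099], [0.647, -0.007, 0.121]]
scene scraper 0.96 [262. 298.] 422 [0.411 0.028 0.006] [[0.368, -0.004, -0.001], [0.483, 0.066, 0.017]]
scene opener 0.7 [385. 316.] 576 [ 0.707 -0.169  0.005] [[0.659, -0.206, -0.003], [0.755, -0.134, 0.01]]
scene nozzle_caps 0.62 [307. 346.] 555 [ 0.629
[... 2277 characters left out ...]
41 [273. 311.] 1026 [0.423 0.049 0.009] [[0.365, 0.003, 0.0], [0.526, 0.086, 0.019]]
top cartridge 0.92 [292. 521.] 961 [ 0.382 -0.423  0.156] [[0.357, -0.461, 0.011], [0.406, -0.414, 0.199]]
top cleaner 0.76 [223. 515.] 1012 [ 0.549 -0.424  0.117] [[0.523, -0.454, 0.007], [0.581, -0.407, 0.181]]
top carton 0.84 [261. 132.] 3532 [0.445 0.48  0.09 ] [[0.368, 0.434, 0.005], [0.524, 0.545, 0.095]]
top tape_roll 0.79 [304. 468.] 798 [ 0.367 -0.314  0.046] [[0.324, -0.356, 0.004], [0.413, -0.264, 0.052]]
1.5 [ 0.12687653 -0.53514327  0.23133292] [[ 9.73026639e-01  2.30692783e-01  1.47727407e-05]
 [ 2.30692783e-01 -9.73026639e-01 -6.10339353e-06]
 [ 1.29662614e-05  9.34672915e-06 -1.00000000e+00]]
```

View pictures.

View pics/top0.png

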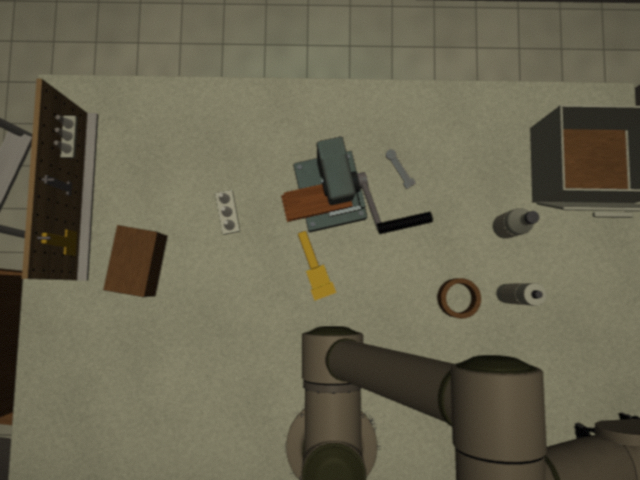

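View pics/scene0.png

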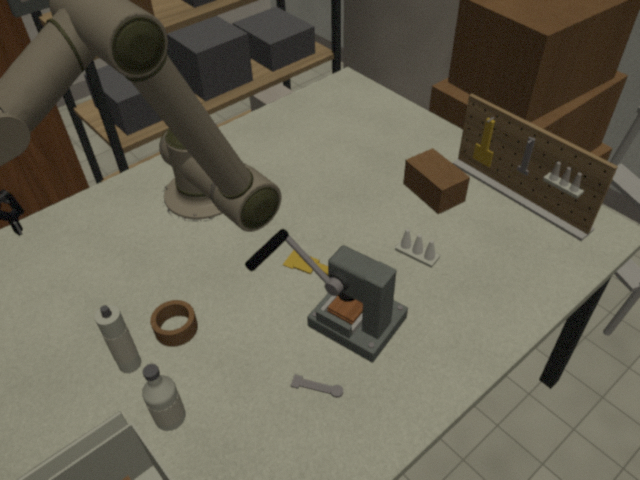

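Run:
```python
from h import *
P=np.load("top0.npy");Q=P.reshape(-1,3);ok=np.isfinite(Q).all(1)
box=(Q[:,0]>.45)&(Q[:,0]<.78)&(Q[:,1]>-.22)&(Q[:,1]<.2)
def rect(m,n):
    X=Q[ok&box&m];r=cv2.minAreaRect((X[:,:2]*1000).astype(np.float32));print(n,len(X),r,X[:,2].mean().round(4))
rect((Q[:,2]>.212)&(Q[:,2]<.228)&(Q[:,1]>-.08)&(Q[:,0]>.57),"head top(135x60)")
rect((Q[:,2]>.265)&(Q[:,1]<-.03)&(Q[:,0]<.58),"grip")
rect((Q[:,2]>.057)&(Q[:,2]<.07)&(Q[:,1]>-.04),"plates")
rect((Q[:,2]>.034)&(Q[:,2]<.046),"bed top 180x155")
rect((Q[:,2]>.066)&(Q[:,2]<.082),"stop")
# plate left region edge profile in world
for z0,z1 in((.0605,.07),(.052,.0605),(.044,.052),(.034,.044)):
    X=Q[ok&box&(Q[:,2]>z0)&(Q[:,2]<z1)&(Q[:,1]>.06)];print(z0,len(X),np.percentile(X[:,1],[90,97,100]).round(3))
im=cv2.imread("pics/top0.png")[130:250,260:450];cv2.imwrite("pics/c1.png",cv2.resize(im,(760,480),interpolation=2))
im=cv2.imread("pics/scene0.png")[210:370,230:430];cv2.imwrite("pics/c2.png",cv2.resize(im,(750,600),interpolation=2))
```

```text
head top(135x60) 1692 ((636.531982421875, -2.9963912963867188), (173.90505981445312, 84.3778076171875), 26.49441146850586) 0.2195
grip 642 ((525.3306274414062, -135.04022216796875), (26.310762405395508, 115.78340911865234), 11.974080085754395) 0.2749
plates 1332 ((598.7068481445312, 53.33625793457031), (146.7503662109375, 144.58811950683594), 41.467857360839844) 0.0637
bed top 180x155 1507 ((630.0035400390625, 36.64857482910156), (180.79010009765625, 201.76864624023438), 13.71214771270752) 0.0401
stop 351 ((635.5656127929688, 30.53661346435547), (133.35693359375, 194.72634887695312), 6.656467914581299) 0.0691
0.0605 652 [0.116 0.123 0.129]
0.052 81 [0.123 0.128 0.131]
0.044 136 [0.132 0.135 0.137]
0.034 484 [0.098 0.104 0.127]
```

View pics/c1.png

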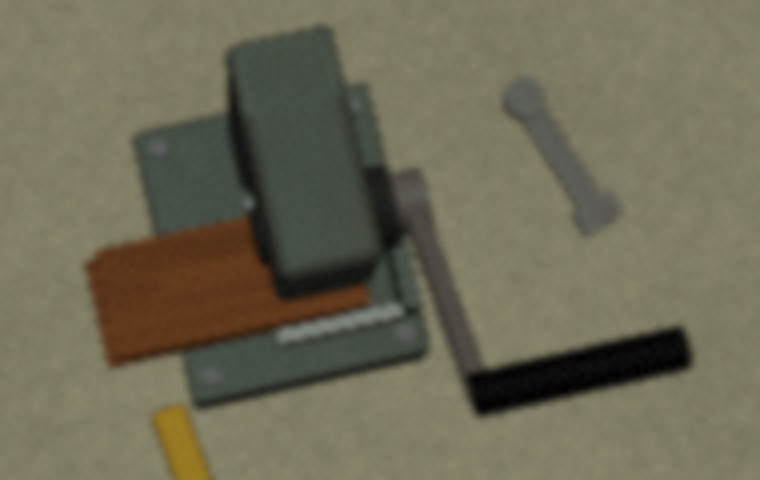

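Run:
```python
from h import *
from scipy.optimize import minimize
def fit(Q):
    ok=np.isfinite(Q).all(1)&(Q[:,0]>.45)&(Q[:,0]<.78)&(Q[:,1]>-.22)&(Q[:,1]<.2);Q=Q[ok]
    g=Q[(Q[:,2]>.268)&(Q[:,0]<.6)]
    h=Q[abs(Q[:,2]-.22)<.004]; b=Q[abs(Q[:,2]-.04)<.003]
    def loc(X,p):
        c,s=np.cos(p[2]),np.sin(p[2]);d=X[:,:2]-p[:2];return np.c_[d@[c,s],d@[-s,c]]
    def out(X,p,x0,x1,y0,y1):
        L=loc(X,p);e=np.hypot(np.maximum(0,np.maximum(x0-L[:,0],L[:,0]-x1)),np.maximum(0,np.maximum(y0-L[:,1],L[:,1]-y1)))
        return np.minimum(e,.015)
    G=lambda p:np.r_[out(g,p,-.135,-.111,-.1675,-.0525).sum()/len(g),out(b,p,-.07,.11,-.065,.09).sum()/len(b),out(h,p,-.035,.1,-.03,.03).sum()/len(h)]
    r=min((minimize(lambda p:G(p).sum(),[.6227,-.002,np.radians(a)],method="Nelder-Mead",options=dict(initial_simplex=[[.6227,-.002,np.radians(a)],[.633,-.002,np.radians(a)],[.6227,.01,np.radians(a)],[.6227,-.002,np.radians(a+4)]])) for a in(10,12,14)),key=lambda r:r.fun)
    p=r.x;print("press",p[:2].round(4),np.degrees(p[2]).round(2),(G(p)*1000).round(2),len(g),len(h),len(b))
    print("grip",loc(g,p).mean(0).round(4),np.percentile(loc(g,p),[1,99],axis=0).round(4).tolist())
    for z0,z1 in((.0605,.069),(.052,.0595),(.044,.0515)):
        X=Q[(Q[:,2]>z0)&(Q[:,2]<z1)];L=loc(X,p);L=L[(L[:,1]>.08)&(abs(L[:,0])<.045)]
        print(z0,len(L),np.percentile(L[:,1],[50,90,97,100]).round(4),np.percentile(L[:,0],[3,97]).round(4))
    L=loc(h,p);print("head",np.percentile(L,[2,98],axis=0).round(4).tolist());L=loc(b,p);print("bed",np.percentile(L,[1,99],axis=0).round(4).tolist())
T=np.load("top0.npy").reshape(-1,3);S=np.load("scene0.npy").reshape(-1,3)
fit(T);fit(S)
```

```text
press [ 0.6192 -0.0021] 13.4 [0.01 0.03 0.28] 603 1505 1126
grip [-0.1227 -0.1079] [[-0.1334, -0.1641], [-0.1113, -0.0526]]
0.0605 481 [0.1041 0.1233 0.1262 0.1277] [-0.0322  0.0337]
0.052 36 [0.1135 0.1311 0.1341 0.1348] [-0.0347  0.0289]
0.044 96 [0.1309 0.135  0.1357 0.1361] [-0.0363  0.0314]
head [[-0.034, -0.0301], [0.0962, 0.0266]]
bed [[-0.0697, -0.064], [0.1077, 0.0877]]
press [ 0.6245 -0.0045] 13.07 [0.01 0.01 0.52] 515 1342 863
grip [-0.1205 -0.1123] [[-0.1346, -0.1653], [-0.1109, -0.0528]]Traceback (most recent call last):
  File "<stdin>", line 21, in <module>
  File "<stdin>", line 18, in fit
    return _quantile_unchecked(
        a, q, axis, out, overwrite_input, method, keepdims, weights)
    return _ureduce(a,
                    func=_quantile_ureduce_func,
    ...<5 lines>...
                    overwrite_input=overwrite_input,
                    method=method)
    r = func(a, **kwargs)
    result = _quantile(arr,
                       quantiles=q,
    ...<2 lines>...
                       out=out,
                       weights=wgt)
    slices_having_nans = np.isnan(arr[-1, ...])
                                  ~~~^^^^^^^^^
IndexError: index -1 is out of bounds for axis 0 with size 0
```

Request:
jog_arm(targets=[[0,0,-4,0,0,-7],[0,0,-8,0,0,-14],[3,-2,-11,0,0,-21],[6,-5,-11,0,0,-28],[9,-8,-11,0,0,-35],[11,-11,-11,0,0,-42],[13,-14,-11,0,0,-49],[15,-17,-11,0,0,-56]], hand=0)

```text
time_s: 2.17
position: [0.234, -0.3332, 0.3414]
tool_rot: [[0.347, 0.938, 0.0], [0.938, -0.347, -0.0], [-0.0, 0.0, -1.0]]
ft_force: [1.1, -0.4, 0.6]
grip_width: 0.0002
gripper_force: 0.0
```

```bash
cat >> h.py <<'E'
O=np.array([.6215,-.003]);A=np.radians(13.2)
def w(x,y,z): # press mm->world
    c,s=np.cos(A),np.sin(A);return np.array([O[0]+(c*x-s*y)/1000,O[1]+(s*x+c*y)/1000,z/1000])
def to(*pts):
    o=env.observe();R=np.array(o["tool_rot"]);p=np.array(o["position"])
    print("yaw left",np.degrees(np.arctan2(R[1,0],R[0,0]))-90-np.degrees(A))
    for q in pts: print(q,(R.T@(w(*q)-p)*100).round(2))
E
python3 -c "
from h import *
to((0,165,340),(0,165,200),(0,165,28));print(w(0,165,28))"
```

```text
yaw left -33.504829026234574
(0, 165, 340) [58.17 15.77  0.13]
(0, 165, 200) [58.17 15.77 14.13]
(0, 165, 28) [58.17 15.77 31.33]
[0.58382211 0.15764052 0.028     ]
```

Request:
jog_arm(targets=[[3.9,1,0,0,0,-6],[7.7,2,0,0,0,-12],[11.6,3.1,0,0,0,-18],[15.5,4.2,0,0,0,-24],[19.4,5.2,0,0,0,-30],[23.3,6.3,0,0,0,-33.5],[27.1,7.3,0,0,0,-33.5],[31,8.4,0,0,0,-33.5]])

```text
time_s: 2.83
position: [0.4222, -0.0727, 0.3416]
tool_rot: [[-0.223, 0.975, 0.001], [0.975, 0.223, -0.0], [-0.001, 0.001, -1.0]]
ft_force: [0.2, -1.5, 0.3]
grip_width: 0.0
gripper_force: 0.0
```

```bash
python3 -c "
from h import *
to((0,165,200),(0,165,28))"
```

```text
yaw left -0.34265378948331815
(0, 165, 200) [18.87 20.87 14.16]
(0, 165, 28) [18.88 20.86 31.36]
```

Request:
jog_arm(targets=[[2.7,3,0,0,0,0],[5.4,6,0,0,0,0],[8.1,9,0,0,0,0],[10.8,12,0,0,0,0],[13.5,15,0.8,0,0,0],[16.2,17.9,1.6,0,0,0],[18.9,20.8,2.5,0,0,0],[18.9,20.8,6.5,0,0,0]])

```text
time_s: 3.5
position: [0.5875, 0.161, 0.2807]
tool_rot: [[-0.227, 0.974, 0.014], [0.974, 0.227, 0.002], [-0.001, 0.014, -1.0]]
ft_force: [3.2, 0.4, 0.9]
grip_width: 0.0
gripper_force: 0.0
```

Request:
jog_arm(targets=[[0,0,4,0,0,0],[0,0,8,0,0,0],[0,0,12,0,0,0],[0,0,16,0,0,0],[0,0,20,0,0,0],[0,0,23,0,0,0],[0,0,24.8,0,0,0],[0,0,24.8,0,0,0]])

```text
time_s: 4.17
position: [0.5803, 0.1556, 0.0243]
tool_rot: [[-0.222, 0.975, -0.008], [0.975, 0.222, -0.0], [0.001, -0.008, -1.0]]
ft_force: [-1.7, 0.1, 0.3]
grip_width: -0.0
gripper_force: 0.0
```

```bash
python3 -c "
from h import *
to((0,165,28),(0,150,28),(0,121,28))
im,P=snap('scene','s1.png');cv2.imwrite('pics/c3.png',cv2.resize(im['frame'][180:340,280:480,::-1],(750,600),interpolation=2))"
```

```text
yaw left -0.36852561959106467
(0, 165, 28) [ 0.12  0.39 -0.37]
(0, 150, 28) [-1.38  0.4  -0.37]
(0, 121, 28) [-4.28  0.42 -0.38]
```

View pics/c3.png

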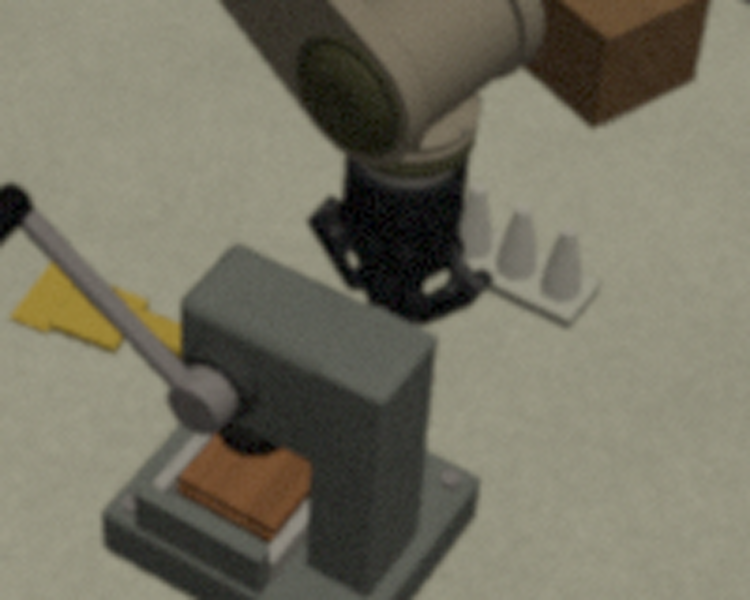

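Request:
jog_arm(targets=[[-0.5,0.3,-0.2,0,0,0],[-1,0.4,-0.2,0,0,0],[-1.5,0.4,-0.2,0,0,0],[-1.8,0.4,-0.2,0,0,0],[-2.1,0.4,-0.2,0,0,0],[-2.4,0.4,-0.2,0,0,0],[-2.7,0.4,-0.2,0,0,0],[-3,0.4,-0.2,0,0,0]])

```text
time_s: 4.88
position: [0.593, 0.1274, 0.0306]
tool_rot: [[-0.222, 0.975, 0.0], [0.975, 0.222, 0.0], [0.0, 0.0, -1.0]]
ft_force: [-0.7, 3.3, 3.4]
grip_width: 0.0003
gripper_force: 2.0
```

Request:
jog_arm(targets=[[-0.2,0,0,0,0,0],[-0.4,0,0,0,0,0],[-0.6,0,0,0,0,0],[-0.7,0,0,0,0,0]])

```text
time_s: 5.22
position: [0.5944, 0.1209, 0.0304]
tool_rot: [[-0.222, 0.975, -0.0], [0.975, 0.222, 0.001], [0.001, -0.0, -1.0]]
ft_force: [-1.2, 6.6, 3.8]
grip_width: 0.0003
gripper_force: 3.3
```

```bash
python3 -c "
from h import *
to((0,121,28));o=env.observe();print(np.array(o['ft_force']).round(1),o['position'],o['wrist_torque'])"
```

```text
yaw left -0.3628116249605675
(0, 121, 28) [-0.58 -0.19  0.24]
[-1.2  6.6  3.8] [0.59439786 0.12091058 0.0303832 ] [ 1.04856201  0.19255778 -0.02697703]
```

Request:
jog_arm(targets=[[-0.1,0,0,0,0,0],[-0.2,0,0,0,0,0],[-0.3,0,0,0,0,0],[-0.3,0,0,0,0,0]])

```text
time_s: 5.55
position: [0.5951, 0.118, 0.0304]
tool_rot: [[-0.222, 0.975, -0.0], [0.975, 0.222, 0.001], [0.001, -0.0, -1.0]]
ft_force: [-0.7, 5.5, 2.7]
grip_width: -0.0003
gripper_force: 2.8
```

Request:
jog_arm(targets=[[-0.1,0,0,0,0,0],[-0.2,0,0,0,0,0],[-0.2,0,0,0,0,0]])

```text
time_s: 5.8
position: [0.5955, 0.1161, 0.0304]
tool_rot: [[-0.222, 0.975, -0.0], [0.975, 0.222, 0.001], [0.001, -0.0, -1.0]]
ft_force: [-1.3, 6.2, 3.5]
grip_width: -0.0002
gripper_force: 2.9
```

```bash
python3 -c "
from h import *
to((0,121,28));im,P=snap('scene','s2.png');snap('top','t2.png')
cv2.imwrite('pics/c4.png',cv2.resize(im['frame'][270:350,300:400,::-1],(750,600),interpolation=2))"
```

```text
yaw left -0.3558400742171237
(0, 121, 28) [-0.09 -0.19  0.24]
```

View pics/c4.png

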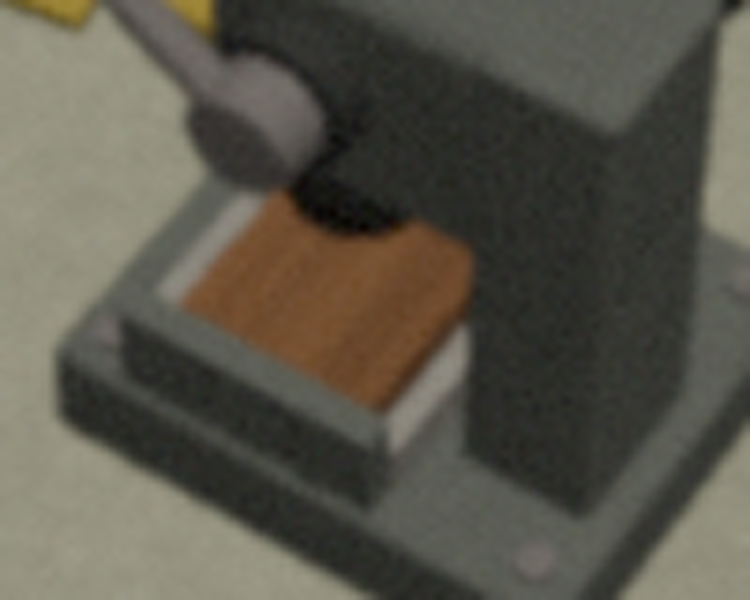

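Request:
jog_arm(targets=[[-0.1,0,0,0,0,0],[-0.2,0,0,0,0,0],[-0.2,0,0,0,0,0]])

```text
time_s: 6.15
position: [0.5959, 0.1143, 0.0304]
tool_rot: [[-0.222, 0.975, -0.0], [0.975, 0.222, 0.001], [0.001, -0.0, -1.0]]
ft_force: [-0.8, 7.0, 3.1]
grip_width: -0.0
gripper_force: 3.5
```

Request:
jog_arm(targets=[[-0.1,0,0,0,0,0],[-0.2,0,0,0,0,0],[-0.2,0,0,0,0,0]])

```text
time_s: 6.4
position: [0.5959, 0.1143, 0.0304]
tool_rot: [[-0.223, 0.975, -0.001], [0.975, 0.223, 0.004], [0.004, 0.0, -1.0]]
ft_force: [-1.7, 16.8, 5.2]
grip_width: 0.0
gripper_force: 8.4
```

Request:
jog_arm(targets=[[-0.1,0,0,0,0,0],[-0.1,0,0,0,0,0],[0.1,0,0,0,0,0],[0.6,0,0,0,0,0],[2,0,0,0,0,0],[5,0,0,0,0,0],[5,0,-4,0,0,0],[5,0,-8,0,0,0]])

```text
time_s: 7.07
position: [0.5835, 0.162, 0.1091]
tool_rot: [[-0.224, 0.975, -0.006], [0.975, 0.224, -0.001], [0.0, -0.006, -1.0]]
ft_force: [1.4, -0.6, 1.0]
grip_width: 0.0
gripper_force: 0.0
```

Request:
jog_arm(targets=[[0,0,-4,0,0,0],[0,0,-8,0,0,0],[0,0,-12,0,0,0],[0,0,-16,0,0,0],[0,0,-20,0,0,0],[0,-3,-22,0,0,0],[0,-7,-22,0,0,0],[0,-11,-22,0,0,0]], hand=1)

```text
time_s: 7.73
position: [0.4771, 0.1361, 0.3307]
tool_rot: [[-0.222, 0.975, 0.002], [0.975, 0.222, -0.001], [-0.001, 0.001, -1.0]]
ft_force: [0.5, -0.7, 0.5]
grip_width: 0.0854
gripper_force: 0.0
```

Run:
```python
from h import *
to((-123,-110,380),(-123,-110,247))
for n in("scene","top"):
    im,P=snap(n,n+"3.png");np.save(n+"3.npy",P)
    Q=P.reshape(-1,3);Q=Q[np.isfinite(Q).all(1)];c,s=np.cos(A),np.sin(A);d=Q[:,:2]-O
    L=np.c_[d@[c,s],d@[-s,c],Q[:,2]]
    for z0,z1 in((.0605,.069),(.052,.0595),(.044,.0515)):
        X=L[(L[:,2]>z0)&(L[:,2]<z1)&(abs(L[:,0])<.045)&(L[:,1]>.08)&(L[:,1]<.16)]
        if len(X):print(n,z0,len(X),np.percentile(X[:,1],[50,90,97,100]).round(4))
s=cv2.imread("pics/scene3.png")[270:350,300:400];t=cv2.imread("pics/top3.png")[160:240,260:360]
cv2.imwrite("pics/c5.png",np.hstack([cv2.resize(a,(400,320),interpolation=2) for a in(s,t)]))
```

```text
yaw left -0.3750965837852469
(-123, -110, 380) [-27.85  -1.23  -4.91]
(-123, -110, 247) [-27.84  -1.25   8.39]
top 0.0605 286 [0.0946 0.1055 0.1086 0.1102]
top 0.052 13 [0.0904 0.1055 0.1085 0.1098]
top 0.044 13 [0.0903 0.1002 0.1022 0.1031]
```

View pics/c5.png

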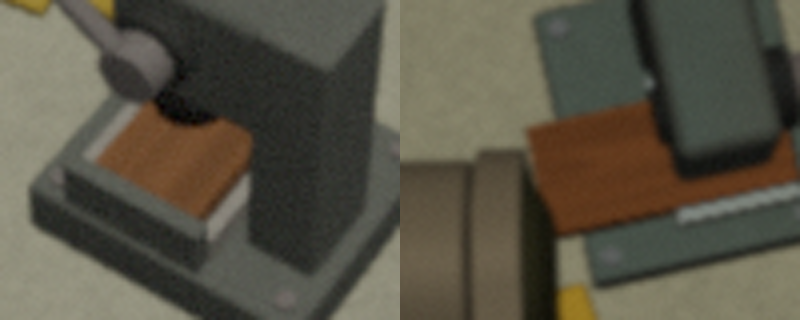

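Request:
jog_arm(targets=[[-4,-0.2,0,0,0,0],[-8,-0.3,0,0,0,0],[-12,-0.5,0,0,0,0],[-16,-0.7,0,0,0,0],[-20,-0.9,0,0,0,0],[-24,-1,0,0,0,0],[-27,-1.1,0,0,0,0],[-27.8,-1.2,0,0,0,0]])

```text
time_s: 8.5
position: [0.5289, -0.1417, 0.329]
tool_rot: [[-0.218, 0.976, -0.002], [0.976, 0.218, -0.001], [-0.0, -0.002, -1.0]]
ft_force: [0.9, -0.1, -0.2]
grip_width: 0.0852
gripper_force: 0.0
```

Request:
jog_arm(targets=[[0,0,2.5,0,0,0],[0,0,5,0,0,0],[0,0,7,0,0,0],[0,0,8.4,0,0,0],[0,0,8.4,0,0,0]])

```text
time_s: 8.92
position: [0.5274, -0.1365, 0.2433]
tool_rot: [[-0.222, 0.975, -0.006], [0.975, 0.222, 0.002], [0.004, -0.005, -1.0]]
ft_force: [-0.5, -1.1, -0.2]
grip_width: 0.0855
gripper_force: 0.0
```

Run:
```python
from h import *
to((-123,-110,247))
im,P=snap("scene","s4.png")
cv2.imwrite("pics/c6.png",cv2.resize(im["frame"][170:330,220:420,::-1],(750,600),interpolation=2))
```

```text
yaw left -0.3517629376619702
(-123, -110, 247) [-0.15 -0.09 -0.37]
```

View pics/c6.png

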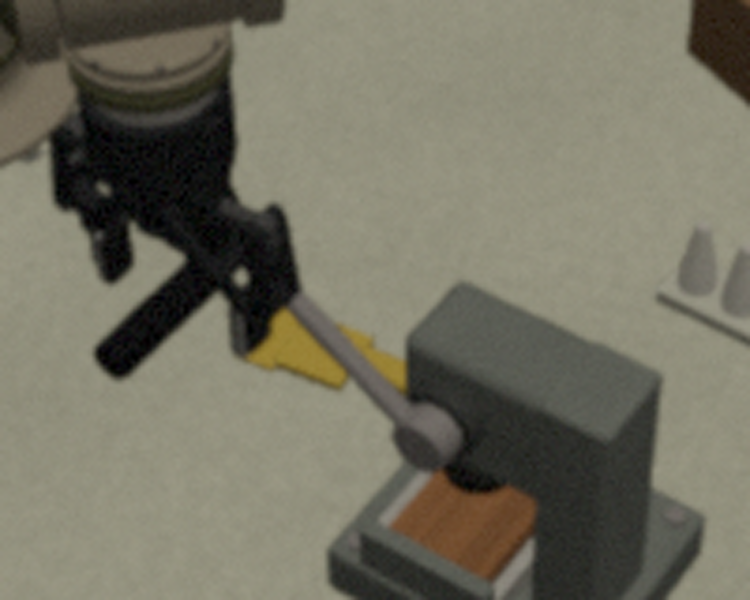

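Request:
jog_arm(targets=[[0,-0.1,-0.3,0,0,0],[0,-0.1,-0.3,0,0,0],[0,-0.1,-0.3,0,0,0],[0,-0.1,-0.3,0,0,0],[0,-0.1,-0.3,0,0,0],[0,-0.1,-0.3,0,0,0]], hand=0, newtons=45)

```text
time_s: 9.47
position: [0.5266, -0.138, 0.2499]
tool_rot: [[-0.222, 0.975, -0.001], [0.975, 0.222, -0.001], [-0.001, -0.001, -1.0]]
ft_force: [-6.2, -0.7, 4.5]
grip_width: 0.0224
gripper_force: 44.1
```

Request:
jog_arm(targets=[[0,-0.5,0.5,0,0,0],[0,-0.8,1.1,0,0,0],[0,-1.1,1.7,0,0,0],[0,-1.4,2.3,0,0,0],[0,-1.7,2.9,0,0,0],[0,-1.9,3.5,0,0,0],[0,-1.9,3.5,0,0,0]])

```text
time_s: 10.05
position: [0.5097, -0.1422, 0.2147]
tool_rot: [[-0.222, 0.975, 0.004], [0.975, 0.222, -0.001], [-0.001, 0.004, -1.0]]
ft_force: [5.2, 1.0, 5.1]
grip_width: 0.0227
gripper_force: 47.3
```

```bash
cat >> h.py <<'E'
def lever(P):
    # angle from lit grip points: cylinder at radius 150 about pivot
    Q=P.reshape(-1,3);Q=Q[np.isfinite(Q).all(1)];c,s=np.cos(A),np.sin(A);d=Q[:,:2]-O
    L=np.c_[d@[c,s],d@[-s,c],Q[:,2]]*1000
    m=(L[:,1]<-140)&(L[:,1]>-164)&(L[:,0]>-165)&(L[:,0]<-100)&(L[:,2]>100)&(L[:,2]<285)
    X=L[m];r=np.hypot(X[:,0],X[:,2]-180)
    X=X[abs(r-150)<16];th=np.degrees(np.arctan2(X[:,2]-180,-X[:,0]))
    print("n",len(X),"lever rad~",np.radians(35-np.median(th)).round(3),X.mean(0).round(1))
E
python3 - <<'E'
from h import *
lever(np.load("scene3.npy"));im,P=snap("scene");lever(P)
o=env.observe();print(o['position'],np.round(o['ft_force'],1),o['grip_width'])
E
```

```text
n 147 lever rad~ -0.065 [-116.6 -152.3  272.5]
n 125 lever rad~ 0.188 [-134.4 -152.4  239.8]
[ 0.50979191 -0.14215707  0.21501647] [5.3 1.1 4.2] 0.02271614222043947
```

Request:
jog_arm(targets=[[0,-0.15,0.6,0,0,0],[0,-0.35,1.25,0,0,0],[0,-0.5,1.9,0,0,0],[0,-0.6,2.55,0,0,0],[0,-0.7,3.2,0,0,0],[0,-0.8,3.8,0,0,0],[0,-0.85,4.5,0,0,0],[0,-0.85,5.1,0,0,0]])

```text
time_s: 10.77
position: [0.5004, -0.1444, 0.1643]
tool_rot: [[-0.222, 0.975, 0.001], [0.975, 0.222, -0.002], [-0.002, 0.001, -1.0]]
ft_force: [-3.9, -1.4, 9.8]
grip_width: 0.0224
gripper_force: 52.3
```

Request:
jog_arm(targets=[[0,0,0.65,0,0,0],[0,0.05,1.3,0,0,0],[0,0.1,1.95,0,0,0],[0,0.2,2.6,0,0,0],[0,0.35,3.3,0,0,0],[0,0.5,3.9,0,0,0],[0,0.5,3.9,0,0,0]])

```text
time_s: 11.35
position: [0.5034, -0.1436, 0.1238]
tool_rot: [[-0.223, 0.975, -0.005], [0.975, 0.223, -0.001], [-0.0, -0.005, -1.0]]
ft_force: [-12.8, -4.8, 8.7]
grip_width: 0.0227
gripper_force: 55.8
```

Run:
```python
from h import *
im,P=snap("scene");lever(P);im,P=snap("top");lever(P)
o=env.observe();print(o['position'],np.round(o['ft_force'],1),o['grip_width'])
```

```text
n 197 lever rad~ 0.745 [-136.7 -148.7  203.1]
n 0 lever rad~ nan [nan nan nan]
[ 0.50326686 -0.14365584  0.12440475] [-12.1  -6.5   7.5] 0.022310297211999702
  return _methods._mean(a, axis=axis, dtype=dtype,
  ret = ret.dtype.type(ret / rcount)
h.py:27: RuntimeWarning: Mean of empty slice.
  print("n",len(X),"lever rad~",np.radians(35-np.median(th)).round(3),X.mean(0).round(1))
  ret = um.true_divide(
```

Request:
jog_arm(targets=[[0,-0.05,0.4,0,0,0],[0,0.05,0.8,0,0,0],[0,0.15,1.1,0,0,0],[0,0.15,1.1,0,0,0]])

```text
time_s: 11.78
position: [0.5057, -0.1431, 0.1138]
tool_rot: [[-0.223, 0.975, -0.002], [0.975, 0.223, -0.001], [-0.001, -0.003, -1.0]]
ft_force: [-10.0, -3.4, 12.8]
grip_width: 0.0223
gripper_force: 57.0
```

Run:
```python
from h import *
im,P=snap("scene","s5.png")
cv2.imwrite("pics/c7.png",cv2.resize(im["frame"][210:370,220:420,::-1],(750,600),interpolation=2))
o=env.observe();print(o['position'],np.round(o['ft_force'],1),o['grip_width'])
```

```text
[ 0.50561899 -0.14313419  0.11401181] [-10.1  -3.1  11.7] 0.022713762344959507
```

View pics/c7.png

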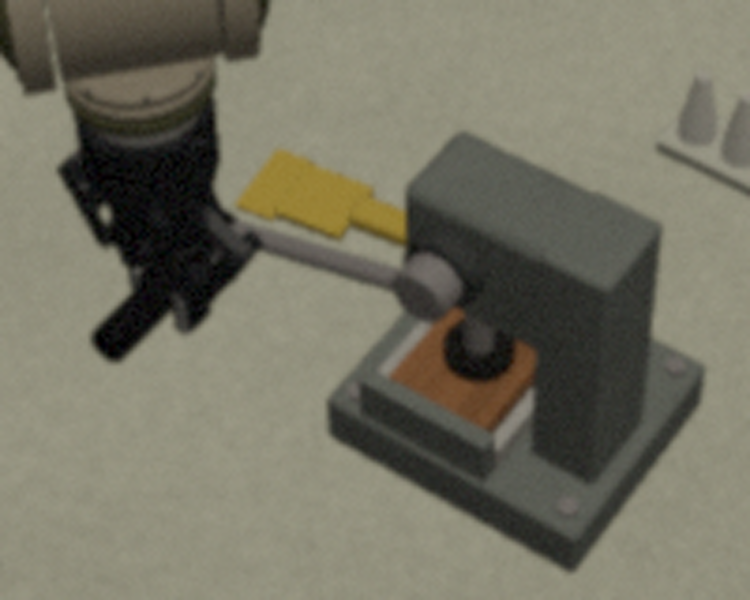

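Request:
jog_arm(targets=[[0,0.05,0.2,0,0,0],[0,0.1,0.3,0,0,0],[0,0.1,0.3,0,0,0]], newtons=65)

```text
time_s: 12.08
position: [0.5064, -0.1429, 0.1109]
tool_rot: [[-0.223, 0.975, -0.003], [0.975, 0.223, -0.001], [-0.001, -0.003, -1.0]]
ft_force: [-10.3, -3.9, 9.6]
grip_width: 0.0228
gripper_force: 63.6
```

Request:
jog_arm(targets=[[0,0,0.2,0,0,0],[0,0.05,0.3,0,0,0],[0,0.05,0.3,0,0,0]])

```text
time_s: 12.33
position: [0.5072, -0.1428, 0.1083]
tool_rot: [[-0.223, 0.975, -0.002], [0.975, 0.223, -0.002], [-0.001, -0.002, -1.0]]
ft_force: [-10.9, -1.4, 13.7]
grip_width: 0.0225
gripper_force: 64.0
```

Request:
jog_arm(targets=[[0,0,0.2,0,0,0],[0,0,0.3,0,0,0],[0,0,0.3,0,0,0]])

```text
time_s: 12.58
position: [0.5079, -0.1426, 0.1055]
tool_rot: [[-0.222, 0.975, -0.0], [0.975, 0.222, -0.001], [-0.001, -0.0, -1.0]]
ft_force: [-5.9, -1.4, 11.7]
grip_width: 0.0224
gripper_force: 64.5
```

Request:
jog_arm(targets=[[0,0,0.2,0,0,0],[0,0,0.2,0,0,0],[0,0,0.2,0,0,0]])

```text
time_s: 12.83
position: [0.5085, -0.1425, 0.1039]
tool_rot: [[-0.222, 0.975, 0.002], [0.975, 0.222, -0.002], [-0.002, 0.001, -1.0]]
ft_force: [-5.5, 1.0, 15.1]
grip_width: 0.0225
gripper_force: 64.7
```

Run:
```python
from h import *
im,P=snap("scene","s6.png")
Q=P.reshape(-1,3);Q=Q[np.isfinite(Q).all(1)];c,s=np.cos(A),np.sin(A);d=Q[:,:2]-O
L=np.c_[d@[c,s],d@[-s,c],Q[:,2]]*1000
X=L[(L[:,1]<-150)&(L[:,1]>-166)&(abs(L[:,0]+140)<25)&(L[:,2]>100)&(L[:,2]<165)]
print(len(X),np.percentile(X,[2,50,98],axis=0).round(1))
# lever arm outside gripper: y -60..-45, x -90..-25
X=L[(L[:,1]<-40)&(L[:,1]>-75)&(L[:,0]>-95)&(L[:,0]<-35)&(L[:,2]>100)&(L[:,2]<250)]
print(len(X),np.polyfit(X[:,0],X[:,2],1),np.median(X,0))
L0=np.load("scene3.npy").reshape(-1,3);d=L0[:,:2]-O;L=np.c_[d@[c,s],d@[-s,c],L0[:,2]]*1000
X=L[(L[:,1]<-40)&(L[:,1]>-75)&(L[:,0]>-95)&(L[:,0]<-35)&(L[:,2]>100)&(L[:,2]<260)]
print("rest",len(X),np.polyfit(X[:,0],X[:,2],1),np.median(X,0))
o=env.observe();print(o['position'],np.round(o['ft_force'],1),o['grip_width'])
```

```text
84 [[-149.5 -165.7  125.3]
 [-134.4 -157.9  138.3]
 [-127.4 -150.2  144.4]]
148 [  0.36383688 184.38202079] [-64.38727573 -60.22425743 161.47253907]
rest 245 [ -0.70309479 184.99898996] [-64.75225659 -59.75545478 231.98080798]
[ 0.50848381 -0.1425378   0.10395083] [-5.   1.2 14.8] 0.02270109734411905
```

Request:
jog_arm(targets=[[0,0,0.1,0,0,0],[0,0,0.2,0,0,0],[0,0,0.2,0,0,0],[0,0,0.2,0,0,0],[0,0,0.2,0,0,0],[0,0,0.2,0,0,0],[0,0,0.2,0,0,0],[0,0,0.2,0,0,0]])

```text
time_s: 13.55
position: [0.5091, -0.1424, 0.1024]
tool_rot: [[-0.222, 0.975, 0.003], [0.975, 0.222, -0.002], [-0.002, 0.003, -1.0]]
ft_force: [-3.2, 3.1, 17.5]
grip_width: 0.0226
gripper_force: 64.9
```

Request:
jog_arm(targets=[[0,0,0,0,0,0],[0,0,0,0,0,0],[0,0,0,0,0,0],[0,0,0,0,0,0],[0,0,0,0,0,0],[0,0,0,0,0,0],[0,0,0,0,0,0]])

```text
time_s: 14.13
position: [0.5091, -0.1424, 0.1024]
tool_rot: [[-0.222, 0.975, 0.003], [0.975, 0.222, -0.002], [-0.002, 0.003, -1.0]]
ft_force: [-2.6, 2.3, 16.8]
grip_width: 0.0228
gripper_force: 64.9
```

```bash
cat >> h.py <<'E'
def arm(tag=""):
    im,P=snap("scene");L0=P.reshape(-1,3);c,s=np.cos(A),np.sin(A);d=L0[:,:2]-O;L=np.c_[d@[c,s],d@[-s,c],L0[:,2]]*1000
    X=L[(L[:,1]<-50)&(L[:,1]>-72)&(L[:,0]>-90)&(L[:,0]<-35)&(L[:,2]>100)&(L[:,2]<260)]
    k=np.polyfit(X[:,0],X[:,2],1)[0];print(tag,"lever",round(.613+np.arctan(k),3))
    o=env.observe();print(o['time_s'],np.round(o['position'],4),np.round(o['ft_force'],1),o['grip_width'])
E
python3 -c "
from h import *
arm()"
```

```text
lever 0.966
14.1833 [ 0.5091 -0.1424  0.1024] [-3.4  2.3 16.8] 0.02227633030357714
```

```bash
cat > up.py <<'E'
import numpy as np,sys
R=150.
def pose(th):
    a=np.radians(35-th);ph=np.radians(.5*(55-th));b=26.6+12*np.radians(55-th)*.5
    bar=np.array([-R*np.cos(a),R*np.sin(a)])          # press x,z
    ty=np.array([np.cos(ph),-np.sin(ph)]);tz=np.array([-np.sin(ph),-np.cos(ph)])
    return bar+b*tz,ty,tz,np.degrees(ph)
ths=np.linspace(55,-1,41)
for k in range(0,40,8):
    p,ty,tz,ph=pose(ths[k]);print("from",round(ths[k],1))
    print([[0]+[round(float((pose(t)[0]-p)@v)/10,2) for v in(ty,tz)]+[round(pose(t)[3]-ph,1),0,0] for t in ths[k+1:k+9]])
E
python3 up.py
```

```text
from 55.0
[[0, -0.15, -0.33, np.float64(0.7), 0, 0], [0, -0.3, -0.67, np.float64(1.4), 0, 0], [0, -0.44, -1.0, np.float64(2.1), 0, 0], [0, -0.57, -1.34, np.float64(2.8), 0, 0], [0, -0.69, -1.69, np.float64(3.5), 0, 0], [0, -0.8, -2.03, np.float64(4.2), 0, 0], [0, -0.9, -2.38, np.float64(4.9), 0, 0], [0, -1.0, -2.73, np.float64(5.6), 0, 0]]
from 43.8
[[0, -0.12, -0.34, np.float64(0.7), 0, 0], [0, -0.23, -0.69, np.float64(1.4), 0, 0], [0, -0.34, -1.03, np.float64(2.1), 0, 0], [0, -0.43, -1.38, np.float64(2.8), 0, 0], [0, -0.52, -1.73, np.float64(3.5), 0, 0], [0, -0.6, -2.08, np.float64(4.2), 0, 0], [0, -0.67, -2.44, np.float64(4.9), 0, 0], [0, -0.73, -2.79, np.float64(5.6), 0, 0]]
from 32.6
[[0, -0.09, -0.35, np.float64(0.7), 0, 0], [0, -0.17, -0.7, np.float64(1.4), 0, 0], [0, -0.24, -1.05, np.float64(2.1), 0, 0], [0, -0.3, -1.4, np.float64(2.8), 0, 0], [0, -0.35, -1.76, np.float64(3.5), 0, 0], [0, -0.39, -2.11, np.float64(4.2), 0, 0], [0, -0.43, -2.46, np.float64(4.9), 0, 0], [0, -0.46, -2.82, np.float64(5.6), 0, 0]]
from 21.4
[[0, -0.05, -0.35, np.float64(0.7), 0, 0], [0, -0.1, -0.7, np.float64(1.4), 0, 0], [0, -0.13, -1.06, np.float64(2.1), 0, 0], [0, -0.16, -1.41, np.float64(2.8), 0, 0], [0, -0.18, -1.76, np.float64(3.5), 0, 0], [0, -0.19, -2.12, np.float64(4.2), 0, 0], [0, -0.19, -2.47, np.float64(4.9), 0, 0], [0, -0.18, -2.82, np.float64(5.6), 0, 0]]
from 10.2
[[0, -0.02, -0.35, np.float64(0.7), 0, 0], [0, -0.03, -0.7, np.float64(1.4), 0, 0], [0, -0.03, -1.05, np.float64(2.1), 0, 0], [0, -0.02, -1.4, np.float64(2.8), 0, 0], [0, -0.01, -1.75, np.float64(3.5), 0, 0], [0, 0.02, -2.1, np.float64(4.2), 0, 0], [0, 0.05, -2.45, np.float64(4.9), 0, 0], [0, 0.09, -2.8, np.float64(5.6), 0, 0]]
```

Request:
jog_arm(targets=[[0,-0.15,-0.33,0.7,0,0],[0,-0.3,-0.67,1.4,0,0],[0,-0.44,-1.0,2.1,0,0],[0,-0.57,-1.34,2.8,0,0],[0,-0.69,-1.69,3.5,0,0],[0,-0.8,-2.03,4.2,0,0],[0,-0.9,-2.38,4.9,0,0],[0,-1.0,-2.73,5.6,0,0]], newtons=80)

```text
time_s: 14.85
position: [0.4996, -0.1446, 0.1285]
tool_rot: [[-0.223, 0.97, -0.093], [0.975, 0.222, -0.023], [-0.002, -0.096, -0.995]]
ft_force: [3.4, 1.4, 7.0]
grip_width: 0.0224
gripper_force: 79.6
```

```bash
python3 -c "
from h import *
arm()"
```

```text
lever 0.784
14.9 [ 0.4995 -0.1447  0.1291] [2.8 0.1 6.5] 0.022122566026131923
```

Request:
jog_arm(targets=[[0,-0.12,-0.34,0.7,0,0],[0,-0.23,-0.69,1.4,0,0],[0,-0.34,-1.03,2.1,0,0],[0,-0.43,-1.38,2.8,0,0],[0,-0.52,-1.73,3.5,0,0],[0,-0.6,-2.08,4.2,0,0],[0,-0.67,-2.44,4.9,0,0],[0,-0.73,-2.79,5.6,0,0]])

```text
time_s: 15.57
position: [0.4949, -0.1457, 0.1563]
tool_rot: [[-0.223, 0.956, -0.189], [0.975, 0.218, -0.044], [-0.001, -0.194, -0.981]]
ft_force: [8.9, -0.4, -2.7]
grip_width: 0.0217
gripper_force: 80.1
```

```bash
python3 -c "
from h import *
arm()"
```

```text
lever 0.584
15.6167 [ 0.4949 -0.1457  0.1567] [ 7.8 -0.6 -2.5] 0.021929557299760174
```

Request:
jog_arm(targets=[[0,-0.09,-0.35,0.7,0,0],[0,-0.17,-0.7,1.4,0,0],[0,-0.24,-1.05,2.1,0,0],[0,-0.3,-1.4,2.8,0,0],[0,-0.35,-1.76,3.5,0,0],[0,-0.39,-2.11,4.2,0,0],[0,-0.43,-2.46,4.9,0,0],[0,-0.46,-2.82,5.6,0,0]])

```text
time_s: 16.28
position: [0.4953, -0.1455, 0.1846]
tool_rot: [[-0.222, 0.933, -0.282], [0.975, 0.213, -0.065], [-0.001, -0.29, -0.957]]
ft_force: [8.1, -1.8, -3.7]
grip_width: 0.0222
gripper_force: 82.3
```

```bash
python3 -c "
from h import *
arm()"
```

```text
lever 0.401
16.3333 [ 0.4954 -0.1455  0.185 ] [ 4.1 -2.6 -3. ] 0.02245134078433093
```

Request:
jog_arm(targets=[[0,-0.05,-0.35,0.7,0,0],[0,-0.1,-0.7,1.4,0,0],[0,-0.13,-1.06,2.1,0,0],[0,-0.16,-1.41,2.8,0,0],[0,-0.18,-1.76,3.5,0,0],[0,-0.19,-2.12,4.2,0,0],[0,-0.19,-2.47,4.9,0,0],[0,-0.18,-2.82,5.6,0,0]])

```text
time_s: 17.0
position: [0.5008, -0.144, 0.2117]
tool_rot: [[-0.222, 0.9, -0.375], [0.975, 0.205, -0.085], [0.0, -0.384, -0.923]]
ft_force: [4.1, -4.8, 2.8]
grip_width: 0.0218
gripper_force: 80.5
```

```bash
python3 -c "
from h import *
arm()"
```

```text
lever 0.223
17.05 [ 0.5013 -0.144   0.2127] [-1.1 -2.4  3.8] 0.02178081760121601
```

Request:
jog_arm(targets=[[0,-0.02,-0.35,0.7,0,0],[0,-0.03,-0.7,1.4,0,0],[0,-0.03,-1.05,2.1,0,0],[0,-0.02,-1.4,2.8,0,0],[0,-0.01,-1.75,3.5,0,0],[0,0.02,-2.1,4.2,0,0],[0,0.03,-2.3,4.9,0,0],[0,0.03,-2.3,4.9,0,0]])

```text
time_s: 17.72
position: [0.5094, -0.1418, 0.2343]
tool_rot: [[-0.222, 0.865, -0.451], [0.975, 0.197, -0.102], [-0.0, -0.462, -0.887]]
ft_force: [-5.8, -4.2, 5.3]
grip_width: 0.0223
gripper_force: 79.1
```

```bash
python3 -c "
from h import *
arm()"
```

```text
lever 0.038
17.7667 [ 0.5094 -0.1419  0.2342] [-4.3 -4.   4.2] 0.022191983924291194
```

Request:
jog_arm(targets=[[0,0.02,-0.15,0,0,0],[0,0.04,-0.3,0,0,0],[0,0.06,-0.45,0,0,0],[0,0.06,-0.45,0,0,0]])

```text
time_s: 18.1
position: [0.5112, -0.1414, 0.2374]
tool_rot: [[-0.221, 0.864, -0.452], [0.975, 0.196, -0.102], [0.001, -0.464, -0.886]]
ft_force: [-7.5, -5.6, 0.6]
grip_width: 0.0226
gripper_force: 78.9
```

```bash
python3 -c "
from h import *
arm()"
```

```text
lever 0.023
18.15 [ 0.5111 -0.1414  0.2374] [-6.6 -6.   0.9] 0.022370021582394786
```

Request:
jog_arm(targets=[[0,0.02,-0.15,0,0,0],[0,0.04,-0.3,0,0,0],[0,0.04,-0.3,0,0,0]])

```text
time_s: 18.4
position: [0.5133, -0.141, 0.2405]
tool_rot: [[-0.221, 0.865, -0.45], [0.975, 0.196, -0.102], [-0.0, -0.462, -0.887]]
ft_force: [-6.2, -4.1, 4.9]
grip_width: 0.022
gripper_force: 78.4
```

```bash
python3 -c "
from h import *
arm()"
```

```text
lever 0.026
18.45 [ 0.5133 -0.141   0.2405] [-6.6 -4.5  5. ] 0.022210070003448
```

Request:
jog_arm(targets=[[0,0.02,-0.15,0,0,0],[0,0.04,-0.3,0,0,0],[0,0.05,-0.4,0,0,0],[0,0.05,-0.4,0,0,0]])

```text
time_s: 18.78
position: [0.5147, -0.1406, 0.243]
tool_rot: [[-0.22, 0.864, -0.453], [0.975, 0.196, -0.102], [0.001, -0.464, -0.886]]
ft_force: [-9.5, -7.4, -0.7]
grip_width: 0.0224
gripper_force: 78.9
```

```bash
python3 -c "
import h
from h import *
arm()
h.snap=lambda n:(0,np.load('scene3.npy'));arm('rest')"
```

```text
lever -0.013
18.8333 [ 0.5148 -0.1406  0.243 ] [-8.5 -7.1  0.1] 0.022364221949317795
rest lever 0.001
18.8333 [ 0.5148 -0.1406  0.243 ] [-8.5 -7.1  0.1] 0.022364221949317795
```

Request:
jog_arm(targets=[[0,0.02,-0.15,0,0,0],[0,0.03,-0.3,0,0,0],[0,0.03,-0.4,0,0,0],[0,0.03,-0.4,0,0,0]])

```text
time_s: 19.17
position: [0.5151, -0.1404, 0.2438]
tool_rot: [[-0.219, 0.86, -0.46], [0.976, 0.195, -0.099], [0.004, -0.471, -0.882]]
ft_force: [-19.3, -10.5, -15.7]
grip_width: 0.0221
gripper_force: 79.7
```

```bash
python3 -c "
from h import *
arm();arm();arm()"
```

```text
lever -0.015
19.2167 [ 0.5151 -0.1404  0.2438] [-19.  -10.9 -17.5] 0.022338171949552867
 lever -0.015
19.2667 [ 0.5151 -0.1404  0.2438] [-20.3 -11.  -16.4] 0.02210116932018778
 lever -0.032
19.3167 [ 0.5151 -0.1404  0.2438] [-19.7  -9.4 -16.9] 0.02209355148995022
```

Request:
jog_arm(targets=[[0,-0.02,0.3,0,0,0],[0,-0.02,0.3,0,0,0]])

```text
time_s: 19.48
position: [0.5149, -0.1406, 0.2432]
tool_rot: [[-0.22, 0.863, -0.454], [0.976, 0.195, -0.101], [0.002, -0.466, -0.885]]
ft_force: [-11.4, -7.4, -6.0]
grip_width: 0.0219
gripper_force: 80.9
```

Request:
jog_arm(targets=[[0,0,0,0,0,0],[0,0,0,0,0,0],[0,0,0,0,0,0],[0,0,0,0,0,0],[0,0,0,0,0,0],[0,0,0,0,0,0]], hand=1)

```text
time_s: 19.98
position: [0.5172, -0.1399, 0.2438]
tool_rot: [[-0.222, 0.866, -0.447], [0.975, 0.198, -0.102], [0.0, -0.458, -0.889]]
ft_force: [0.7, -0.4, 0.4]
grip_width: 0.0852
gripper_force: 0.0
```

Request:
jog_arm(targets=[[0,0,-1,0,0,0],[0,0,-2.5,0,0,0],[0,0,-5,0,0,0],[0,0,-8,0,0,0],[0,0,-11,0,0,0],[0,0,-14,0,0,0],[0,0,-15,0,0,0],[0,0,-15,0,0,0]])

```text
time_s: 20.65
position: [0.5851, -0.1245, 0.3785]
tool_rot: [[-0.223, 0.868, -0.443], [0.975, 0.197, -0.103], [-0.002, -0.455, -0.89]]
ft_force: [-0.1, -0.0, 0.2]
grip_width: 0.0854
gripper_force: 0.0
```

Run:
```python
from h import *
arm()
im,P=snap("top","t9.png")
Q=P.reshape(-1,3);Q=Q[np.isfinite(Q).all(1)];c,s=np.cos(A),np.sin(A);d=Q[:,:2]-O
L=np.c_[d@[c,s],d@[-s,c],Q[:,2]]
X=L[(L[:,2]>.044)&(L[:,2]<.069)&(abs(L[:,0])<.045)&(L[:,1]>.08)&(L[:,1]<.16)]
if len(X):print(len(X),np.percentile(X[:,1],[50,97,100]).round(4))
s,_=snap("scene","s9.png");s=s["frame"][210:370,220:420,::-1];t=im["frame"][130:250,260:410,::-1]
cv2.imwrite("pics/c9.png",np.hstack([cv2.resize(a,(400,320),interpolation=2) for a in(s,t)]))
```

```text
lever -0.007
20.7 [ 0.5846 -0.1248  0.3769] [ 1.1 -0.  -1. ] 0.08583460666688
346 [0.0946 0.1092 0.1102]
```

View pics/c9.png

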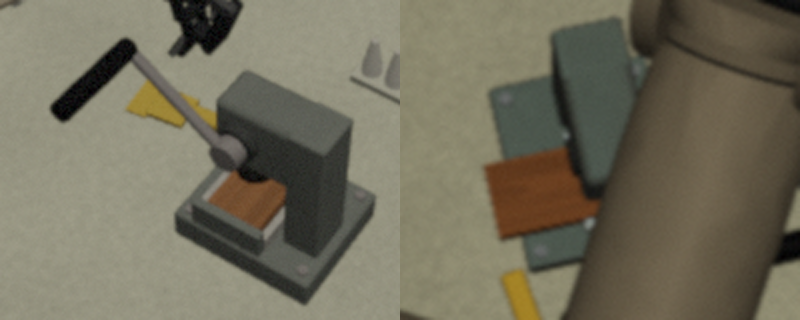

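The lever is up, the plates are flush with their ends at about 110 mm, and the gripper is clear, so I'm handing the job in.

```bash
python3 -c "
from rig import env
print(env.close_job())"
```

```text
the job is handed in; nothing more can be done
None
```

I handed the job in at about 21 s without seeing a verdict: the plates measured flush, the lever was pressed to its bottom stop, held for over a second and eased back up without a snap, and I moved none of the other things.

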